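# Close the loaded mill jar

## Task

The porcelain mill jar is loaded: close it up for milling. Put the large lid on it and turn it until its lugs drop into the notches of the rim and it lies flush, then swing the hold-down clamp gently over onto the lid, guiding it all the way down without letting it fall, and let go. Leave the small lid and the other things on the bench where they are.

Things in the scene. Friction and masses are not known exactly. Their poses are not given: they have to be found in the camera images.
- lid: the large white porcelain lid, loose, about 0.35 kg, plug down on the bench in either of two lid places. Origin: centre of the underside of its plug; z up. Plug 75 mm across (z 0 to 16 mm), flange 108 mm across (z 16 to 26). Under the flange, at the ends of its x and y axes, are four lugs, each 12 mm wide, z 9 to 16, reaching to 52 mm from the centre.
- lid_grip (a point): middle of the large lid's grip bar, an upright flat bar on the flange, on the lid's axis: 44 mm long (along the lid's x), 16 mm wide (along y), 34 mm high. This point is 43 mm above the lid's origin, the bar's top 60 mm. When the bar is held loosely the lid can still be turned and falls into the notches by its own weight.
- small_lid: a smaller white porcelain lid of another jar, not needed: flange 80 mm across, plug 58 mm, grip bar 34 x 16 x 34 mm, no lugs, same heights as the large lid. Origin: centre of its underside. It lies in the other lid place.
- stand: painted steel stand, fixed to the bench: base plate 200 mm (its x) by 250 mm (its y), 12 mm thick, with the jar at its centre; two posts at its +y side, 125 mm high, 104 mm apart inside, carry the clamp's hinge. Origin: centre of the plate's underside. Turned about z by up to 0.4 rad either way.
- mouth (a point): centre of the jar's mouth, level with the top of its rim, 100 mm above the bench; axes as the stand. White porcelain jar, fixed; mouth 80 mm across, rim 108 mm. Lid with its lugs resting on the rim: the lid's origin is 9 mm below this point (the plug centres it with 2.5 mm play); lugs dropped in, flange flush: 16 mm below.
- jar_notches (a point): on the jar's axis at the bottom of the rim's notches, 10 mm below the mouth; axes as the stand, NOT as the notches. Four notches, every 90 degrees round the rim, each 18 mm wide and 10 mm deep. How they are turned differs every time and is in no reading: look, or turn the lid until it drops. Lugs have 3 mm play on either side: they drop within about 3 degrees if the lid is well centred.
- clamp (a joint): angle of the hold-down clamp, a steel fork of 0.5 kg. 0: level, prongs on the seated lid's flange either side of its grip bar; pi/2: upright; 2.0: leaned back, its stop. Starts at 1.75 to 2.0. On a lid not dropped in it stays near 0.12; with no lid, -0.06. It stays where put near upright (hinge friction 0.25 N m); lower down it falls by its weight.
- clamp_hinge (a point): point on the clamp's hinge axis midway between the posts, 115 mm above the bench, 95 mm to the stand's +y side of the jar's axis. The hinge axis is the stand's x axis.
- clamp_handle (a point): middle of the clamp's handle, a black round bar 16 mm across, 110 mm long, parallel to the hinge axis and 215 mm from it, joining the ends of the prongs (12 mm wide, 10 thick, 60 apart inside). At clamp angle a it is 215 cos(a) mm from the hinge towards the stand's -y and 215 sin(a) mm above it; at 0 it is clear of the jar, 120 mm from its axis.
- cup: terracotta cup, 72 mm across, 75 mm high, bystander; origin under its centre
- bowl: unglazed pale bowl, 124 mm across, 60 mm high, bystander; origin under its centre
- spray_bottle: white spray bottle with a red trigger head, 72 mm across, 211 mm high, bystander; origin under its centre
- former: terracotta former like an upturned flowerpot, 110 mm across, 100 mm high, bystander; origin under its centre
- glaze_jar: closed glaze jar, 70 mm across, 100 mm high, bystander; origin under its centre
- brush: brush lying on the bench, bystander; origin under its middle
- rib: flat wooden rib 90 x 50 x 8 mm, bystander; origin under its centre
There are look-alikes about, which are no part of the job. What is shaped like the lid but green, red or turquoise is not meant.

How it is judged:
By the outcome, as a careful person would: the job done as asked, in the order asked, and still so for the second after the job is handed in, with the robot touching nothing.
It also fails if it takes over 72 s, if anything falls off the work surface, if the arm or the gripper's body presses on something with over 40 N, if the wrist force passes 120 N, or if a joint passes its speed limit or range.

## Robot

A 6-joint arm with a two-finger parallel gripper is mounted at the origin on the work surface. World frame = base frame: x ahead of the robot, y to its left, z up, the work surface at z = 0. Lengths are in m, angles in degrees, forces in N, time in s.
With the tool pointing down it reaches from about 0.375 to 0.9 m from the base axis. Payload 3.1 kg.
Tool frame: the origin (TCP) lies between the finger pads; the fingertips stand 22 mm ahead of it and the grasp point (between the pads) lies 3 mm ahead of it (bot.tip_extent is the distance from the TCP to the fingertips, in m); y points along the fingers, z is the direction in which the jaws open and shut, and the axes are right-handed (so a half turn about y gives the same grasp; the last joint's range is limited). The gripper opens to 87 mm and grips with 3 to 60 N. Pads are 19 mm wide; open, the fingers measure 117 mm over their backs; the gripper's body (75 mm by 190 mm) begins 51 mm behind the grasp point.
Start: joints at [63.684, 30.224, 82.088, -0, 67.689, -10.227], TCP at [0.173, 0.601, 0.245] pointing down, gripper open.
Joint ranges: [-176.69, 176.69], [-43.24, 126.21], [12.49, 139.97], [-82, 262], [0, 151.66], [-163.58, 163.58]. Speed limits (degrees/s): [159.86, 159.86, 180, 180, 180, 180].

## Interface

Orientations are given as a 3x3 rotation matrix whose columns are the frame's x, y, z axes.
In Python, from rig import bot, eyes, models gives the robot as it stands. The module is installed in compiled form; this text tells all that it offers.
- The arm moves only by the tool arm_command, never from a script. Its arguments are lists of equal length, an entry for each row: "translation": the shift along the tool's x, y, z each as a share of 0.08 m, from -1 to 1, a list of three; "rotation": the turn, a rotation vector about the tool's x, y, z each as a share of 60 degrees, from -1 to 1, a list of three; "grip": the closure, from -1 (fully open) to 1 (shut), so that 0 is half open. In form: {"translation": [[x, y, z], ...], "rotation": [[rx, ry, rz], ...], "grip": [grip, ...]}. A call has 1 to 5 rows; each row is the pose to reach, as a shift and turn from the pose commanded when the call began, along the tool's axes at that moment; what a row does not reach only later rows make up. A row lasts 1/10 s, in which the tool goes at most 50 mm and 8.59 degrees, less where a joint would pass 70% of its speed; a pose out of reach is approached as far as the arm can. A call with a number of a shift or a turn outside -1 to 1 is refused whole. A call with a gripper value outside its range is refused whole. The fingers move at their own pace and stop on an object; the grip force is fixed at half the most. Time passes only in rows, so rows that repeat a pose let the fingers close. It gives the time, the measured TCP pose, the force and the opening at its end, in the units of the state.
- bot.read_state(): the state, without advancing time (a new reading comes with each control period).
- eyes.capture(name): name is "scene" or "top" or "wrist"; returns a dict with "image" (420x560x3 uint8, blue, green, red), "mtx" (3x3 intrinsics, pixels), "rvec" (rotation vector, rad) and "tvec" (3), from world to camera coordinates, as OpenCV has them; the wrist camera has in their place "hand_eye" (4x4, takes a point from camera to tool coordinates, whose origin is the TCP and whose axes are the tool frame's). Camera axes: x right, y down, z forward; pixel columns grow to the right and rows downward; lengths in m; the calibration is good to about 2 mm. A picture is of the moment at which its call begins: read the wrist's pose just before it. There is no depth.
- bot.hand_in(): hands the job in, once; it reports no verdict.
Trained networks look in the newest picture that a camera, given by its name, has taken for a name from the list of things; names that differ only in an ending like _2 or _b are one class to them, and where a whole thing is asked for, a point or a joint stands for the part that bears it (a point fixed in the world has none). Each returns a list of dicts, best first, with "conf" (0 to 1); they miss things now and then, are a little off and sometimes report something else, mostly with a low value. They report only what shows in the picture. A call takes as long as a camera call. They do not tell look-alikes from the thing itself.
- models.recognise(camera, thing): "extent" ([left, top, right, bottom] as shares, 0 to 1, of the picture: columns of its width, rows of its height, round what is visible of it).
- models.spot_point(camera, thing): "point" ([column, row] as shares, 0 to 1, of the picture: columns of its width, rows of its height: a listed point, or the origin of a listed thing).
The state is a dict: "time_s": time; "joint_positions": joint angles; "qvel": joint speeds; "tau": joint torques, N m; "position": TCP position; "tcp_rot": TCP orientation; "force": force on the tool from outside, world axes, zero at the start; "moment": the same for the moment, N m; "opening": opening from 0.0 (shut) to 1.0 (fully open).
Only numpy, scipy, OpenCV 4.12 (cv2) and the standard library are available. Lean on these libraries where they do the work, as an engineer would, in place of code of your own. Each camera call takes 0.05 s, during which the arm holds its last target. There are 200 camera calls.

## Working session

There is one attempt and no reset: what is moved stays moved. The work goes in short steps, Python scripts to look and compute and a tool call to move; the robot and the scene stay as the last step left them, time stands still between calls to the robot, and variables do not carry over. Pictures are saved under pics/ and viewed, about 8 in all and at most 12, crops included, and the job is handed in when it is done.

Besides the shell and the picture viewer there is one more tool, called after ">>>" as a command line: name --argument value ..., lists and objects as JSON in quotes. arm_command: Moves the arm, as the interface text tells. Shift numbers are shares of 0.08 m and turn numbers shares of 60 degrees, none past 1 either way. Its arguments: {"type":"object","properties":{"translation":{"type":"array"},"rotation":{"type":"array"},"grip":{"type":"array"}},"required":["translation","rotation","grip"]}

```bash
mkdir -p pics; cat > h.py <<'E'
import numpy as np, cv2
from rig import bot, eyes, models
def cap(n):
    s=bot.read_state(); c=eyes.capture(n); c['s']=s
    if 'rvec' in c:
        R=cv2.Rodrigues(np.array(c['rvec'],float))[0]; t=np.array(c['tvec'],float).ravel()
    else:
        T=np.eye(4);T[:3,:3]=np.array(s['tcp_rot']);T[:3,3]=s['position']
        W=np.linalg.inv(T@np.array(c['hand_eye'])); R=W[:3,:3]; t=W[:3,3]
    c['R']=R;c['t']=t;c['K']=np.array(c['mtx'],float); return c
def pix(c,P):
    q=c['K']@(c['R']@np.array(P,float)+c['t']); return q[:2]/q[2]
def onz(c,uv,z):
    d=c['R'].T@np.linalg.inv(c['K'])@np.array([uv[0],uv[1],1.]); o=-c['R'].T@c['t']
    return o+d*(z-o[2])/d[2]
def spot(n,th): return [(round(r['conf'],2),np.array(r['point'])*[560,420]) for r in models.spot_point(n,th)]
E
python3 - <<'E'
from h import *
np.set_printoptions(precision=3,suppress=True)
zs=dict(lid=0,lid_grip=.043,small_lid=0,stand=0,mouth=.1,jar_notches=.09,clamp_hinge=.115,clamp_handle=None,cup=0,bowl=0,spray_bottle=0,former=0,glaze_jar=0)
C={}
for n in ['top','scene']:
    c=cap(n);C[n]=c; cv2.imwrite(f'pics/{n}0.png',cv2.resize(c['image'],(784,588)))
    for k,z in zs.items():
        for cf,p in spot(n,k)[:3]: print(n,k,cf,p, onz(c,p,z) if z is not None else '')
E
```

```text
top lid 0.85 [400.904 306.306] [ 0.274 -0.343  0.   ]
top lid 0.76 [454.328 261.786] [ 0.392 -0.497  0.   ]
top lid 0.66 [366.8   181.608] [ 0.624 -0.264  0.   ]
top lid_grip 0.9 [369.208 180.81 ] [ 0.62  -0.264  0.043]
top lid_grip 0.69 [404.6   308.994] [ 0.272 -0.342  0.043]
top lid_grip 0.67 [379.4  117.81] [ 0.795 -0.3    0.043]
top small_lid 0.63 [377.328 240.198] [ 0.458 -0.286  0.   ]
top small_lid 0.58 [417.984 178.416] [ 0.628 -0.409  0.   ]
top clamp_hinge 0.81 [225.008 214.998] [0.532 0.123 0.115]
top clamp_handle 0.69 [188.608 215.082] 
top cup 0.81 [331.184 271.908] [ 0.373 -0.154  0.   ]
top cup 0.25 [171.696 289.59 ] [0.337 0.291 0.   ]
top bowl 0.95 [132.72  192.486] [0.612 0.401 0.   ]
top bowl 0.3 [133.672 259.602] [0.423 0.398 0.   ]
top spray_bottle 0.97 [311.976 131.88 ] [ 0.772 -0.114  0.   ]
top former 0.57 [133.896 259.686] [0.422 0.397 0.   ]
top glaze_jar 0.78 [171.976 292.32 ] [0.329 0.29  0.   ]
scene lid 0.96 [188.272 147.294] [ 0.372 -0.503  0.   ]
scene lid 0.75 [146.776 243.012] [ 0.784 -0.313  0.   ]
scene lid 0.69 [240.688 148.218] [ 0.278 -0.345  0
[... 542 characters left out ...]
4.624 184.506] [ 0.38  -0.142  0.   ]
scene bowl 0.65 [411.6   318.402] [0.625 0.4   0.   ]
scene bowl 0.51 [197.176 212.898] [ 0.614 -0.27  -0.   ]
scene spray_bottle 0.59 [204.68  267.708] [ 0.768 -0.121  0.   ]
scene spray_bottle 0.45 [225.4   185.892] [ 0.47  -0.271  0.   ]
scene spray_bottle 0.16 [196.616 170.394] [ 0.457 -0.398  0.   ]
scene former 0.66 [438.704 264.684] [0.425 0.405 0.   ]
scene former 0.56 [223.888 184.884] [ 0.468 -0.278  0.   ]
scene former 0.22 [274.008 183.288] [ 0.376 -0.147  0.   ]
scene glaze_jar 0.76 [412.72  230.286] [0.339 0.302 0.   ]
scene glaze_jar 0.71 [415.408 312.9  ] [ 0.605  0.402 -0.   ]
scene glaze_jar 0.66 [276.192 182.784] [ 0.37  -0.142  0.   ]
```

View pics/top0.png

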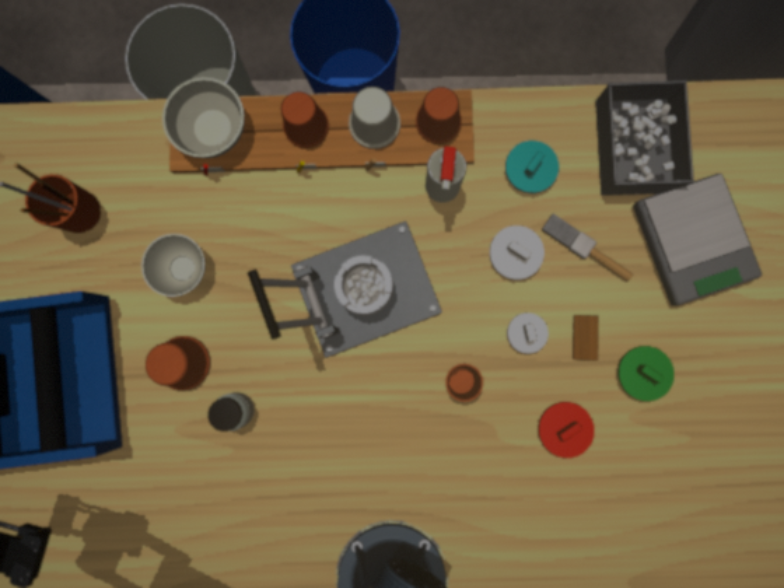

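View pics/scene0.png

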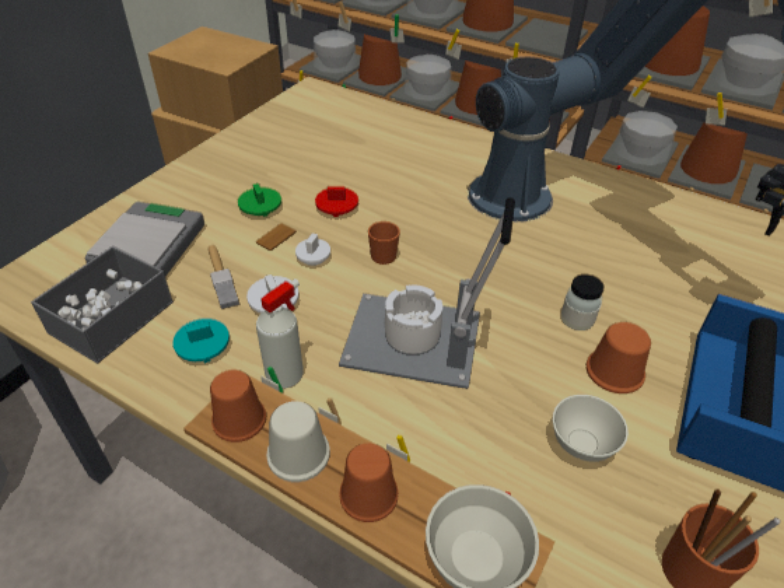

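The scene holds five lid-shaped things, with pixels given in the 784-wide top view:
- White large at (517,252)
- White small at (528,333)
- Turquoise at (532,166)
- Green at (646,374)
- Red at (566,430)

By the description, the target is the larger white one at (517,252). The jar is at (364,285), and the clamp is leaned back with its handle at about (264,304).

```bash
python3 - <<'E'
from h import *
np.set_printoptions(precision=3,suppress=True)
c=cap('top'); f=560/784
P=[onz(c,np.array(p)*f,.012) for p in [(404,223),(440,308),(327,354),(294,266)]]
print(P,np.mean(P,0)); 
print('mouth',onz(c,np.array((364,285))*f,.1))
im=c['image']
def crop(im,u,v,r): 
    return cv2.resize(im[max(0,int(v-r)):int(v+r),int(u-r):int(u+r)],(390,390),interpolation=cv2.INTER_CUBIC)
a=crop(im,369,190,48)
s=cap('scene')['image']; b=crop(s,296,225,45)
cv2.imwrite('pics/crop1.png',np.hstack([a,b]))
# white lid segmentation
hsv=cv2.cvtColor(im,cv2.COLOR_BGR2HSV); m=((hsv[...,1]<60)&(hsv[...,2]>130)).astype(np.uint8)
n,l,st,ce=cv2.connectedComponentsWithStats(m)
for i in range(1,n):
    if st[i,4]>300: print(st[i],ce[i],onz(c,ce[i],.026))
s=bot.read_state(); print(s['position'],np.array(s['tcp_rot']),s['opening'],s['time_s'])
h=cap('wrist'); print(np.array(h['hand_eye']),h['K'])
# clamp handle: top + scene lines
print(onz(c,np.array((264,304))*f,.31),onz(c,np.array((264,304))*f,.33))
E
```

```text
[array([ 0.692, -0.045,  0.012]), array([ 0.518, -0.112,  0.012]), array([0.434, 0.115, 0.012]), array([0.611, 0.178, 0.012])] [0.564 0.034 0.012]
mouth [0.56  0.033 0.1  ]
[253  63  25  24 467] [265.368  74.934] [0.934 0.014 0.026]
[138  78  27  26 549] [151.377  90.863] [0.898 0.339 0.026]
[ 350  161   39   38 1084] [369.026 179.274] [ 0.626 -0.266  0.026]
[119 180  22  23 355] [130.062 191.662] [0.612 0.399 0.026]
[239 183  41  40 758] [260.402 204.024] [0.566 0.037 0.026]
[363 223  29  29 613] [376.915 236.967] [ 0.466 -0.281  0.026]
[0.173 0.601 0.245] [[ 0.961 -0.     0.277]
 [-0.277 -0.     0.961]
 [ 0.    -1.    -0.   ]] 0.9981671446149322 1.5
[[ 0.     0.96   0.28  -0.077]
 [-0.001 -0.28   0.96  -0.139]
 [ 1.    -0.     0.001 -0.   ]
 [ 0.     0.     0.     1.   ]] [[313.346   0.    275.235]
 [  0.    313.346 209.643]
 [  0.      0.      1.   ]]
[0.515 0.175 0.31 ] [0.514 0.171 0.33 ]
```

View pics/crop1.png

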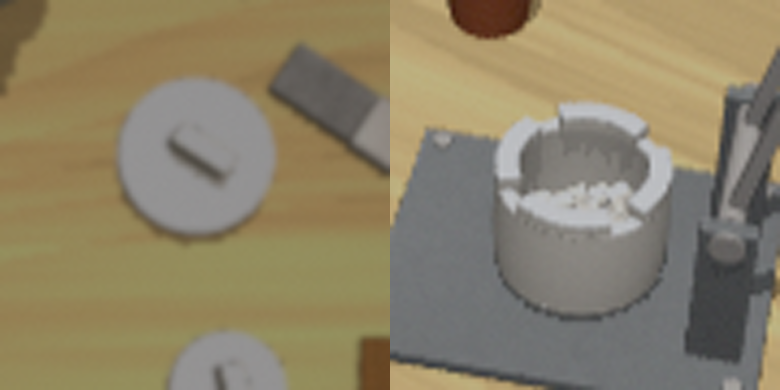

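>>> arm_command --translation '[[1,-1,-1],[1,-1,-1],[1,-1,-1]]' --rotation '[[0,0,0],[0,0,0],[0,0,0]]' --grip '[-1,-1,-1]'

```text
time_s: 1.85
position: [0.2286, 0.5002, 0.3258]
tcp_rot: [[0.961, 0.001, 0.277], [-0.277, 0.0, 0.961], [0.001, -1.0, 0.0]]
force: [0.7, 0.5, 1.1]
opening: 0.998
```

>>> arm_command --translation '[[1,-1,-1],[1,-1,-1],[1,-1,-1]]' --rotation '[[0,0,0],[0,0,0],[0,0,0]]' --grip '[-1,-1,-1]'

```text
time_s: 2.15
position: [0.2834, 0.4008, 0.4065]
tcp_rot: [[0.961, 0.002, 0.278], [-0.278, 0.001, 0.961], [0.002, -1.0, 0.002]]
force: [0.8, 0.5, 0.1]
opening: 0.996
```

>>> arm_command --translation '[[1,0,-1],[1,0,-1],[1,0,-1]]' --rotation '[[0,0,0],[0,0,0],[0,0,0]]' --grip '[-1,-1,-1]'

```text
time_s: 2.45
position: [0.3388, 0.3001, 0.405]
tcp_rot: [[0.96, 0.002, 0.282], [-0.282, -0.001, 0.96], [0.002, -1.0, -0.001]]
force: [0.0, 0.4, -0.4]
opening: 0.999
```

>>> arm_command --translation '[[1,0,-1],[1,0,-1],[1,0,-1]]' --rotation '[[0,0,0],[0,0,0],[0,0,0]]' --grip '[-1,-1,-1]'

```text
time_s: 2.75
position: [0.3938, 0.2017, 0.4046]
tcp_rot: [[0.96, 0.001, 0.281], [-0.281, -0.001, 0.96], [0.001, -1.0, -0.001]]
force: [-0.1, 0.1, -0.3]
opening: 0.997
```

>>> arm_command --translation '[[1,0,-1],[1,0,-1],[1,0,-1],[1,0,-1]]' --rotation '[[0,0,0],[0,0,0],[0,0,0],[0,0,0]]' --grip '[-1,-1,-1,-1]'

```text
time_s: 3.15
position: [0.4474, 0.1047, 0.4043]
tcp_rot: [[0.96, -0.001, 0.28], [-0.28, 0.001, 0.96], [-0.001, -1.0, 0.001]]
force: [-0.1, 0.7, 0.8]
opening: 1.001
```

```bash
cat >> h.py <<'E'
def ortho(c,cx,cy,z,half=.08,N=390):
    # image col -> +x right, row -> -y (y up)
    w=np.array([[cx-half,cy+half],[cx+half,cy+half],[cx+half,cy-half],[cx-half,cy-half]])
    src=np.float32([pix(c,[a,b,z]) for a,b in w]); dst=np.float32([[0,0],[N,0],[N,N],[0,N]])
    return cv2.warpPerspective(c['image'],cv2.getPerspectiveTransform(src,dst),(N,N),flags=cv2.INTER_CUBIC)
E
python3 - <<'E'
from h import *
np.set_printoptions(precision=3,suppress=True)
c=cap('wrist')
for k,z in dict(mouth=.1,jar_notches=.09,clamp_hinge=.115,lid_grip=.043,lid=0).items():
    for cf,p in spot('wrist',k)[:3]: print(k,cf,p,onz(c,p,z))
print(spot('wrist','clamp_handle'),pix(c,[.563,.034,.1]),pix(c,[.626,-.266,.026]))
cv2.imwrite('pics/w1.png',np.hstack([ortho(c,.563,.034,.1),cv2.resize(c['image'],(520,390))])[:,:800])
E
```

```text
mouth 0.69 [121.912 169.218] [ 0.379 -0.102  0.1  ]
clamp_hinge 0.96 [307.608 229.488] [0.535 0.128 0.115]
lid 0.58 [371.392  62.496] [0.334 0.297 0.   ]
[] [252.167 258.653] [114.036 311.761]
```

View pics/w1.png

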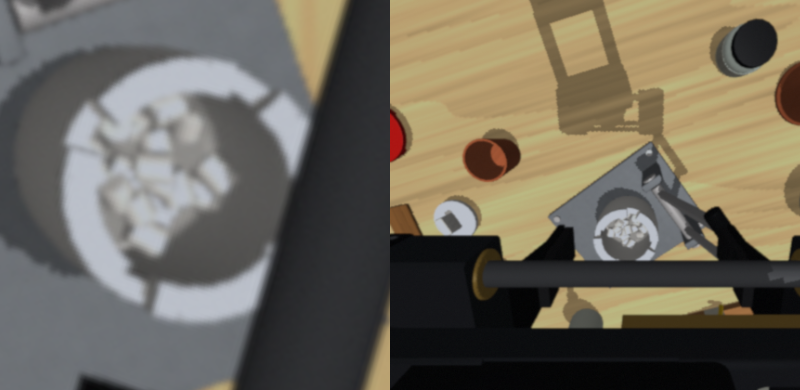

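>>> arm_command --translation '[[1,0,-1],[1,0,-1],[1,0,-1]]' --rotation '[[0,0,0],[0,0,0],[0,0,0]]' --grip '[-1,-1,-1]'

```text
time_s: 3.8
position: [0.5035, 0.0036, 0.4046]
tcp_rot: [[0.96, 0.002, 0.279], [-0.279, -0.002, 0.96], [0.002, -1.0, -0.001]]
force: [-1.0, -0.1, 0.1]
opening: 0.997
```

>>> arm_command --translation '[[1,0,-1],[1,0,-1],[1,0,-1]]' --rotation '[[0,0,0],[0,0,0],[0,0,0]]' --grip '[-1,-1,-1]'

```text
time_s: 4.1
position: [0.5579, -0.0958, 0.404]
tcp_rot: [[0.96, 0.001, 0.28], [-0.28, -0.001, 0.96], [0.001, -1.0, -0.001]]
force: [0.1, 0.6, -0.1]
opening: 0.999
```

>>> arm_command --translation '[[1,0,-1],[1,0,-1],[1,0,-1]]' --rotation '[[0,0,0],[0,0,0],[0,0,0]]' --grip '[-1,-1,-1]'

```text
time_s: 4.4
position: [0.6122, -0.1946, 0.4036]
tcp_rot: [[0.96, 0.0, 0.279], [-0.279, -0.001, 0.96], [0.0, -1.0, -0.001]]
force: [-0.0, 0.4, -0.1]
opening: 0.999
```

>>> arm_command --translation '[[0.44,0,-0.84],[0.44,0,-0.84],[0.44,0,-0.84],[0.44,0,-0.84],[0.44,0,-0.84]]' --rotation '[[0,0.7,0],[0,0.7,0],[0,0.7,0],[0,0.7,0],[0,0.7,0]]' --grip '[-1,-1,-1,-1,-1]'

```text
time_s: 4.9
position: [0.6257, -0.2641, 0.4043]
tcp_rot: [[0.525, -0.001, 0.851], [-0.851, 0.002, 0.525], [-0.002, -1.0, 0.0]]
force: [-0.4, 0.6, 0.4]
opening: 1.001
```

>>> arm_command --translation '[[0,1,0],[0,1,0],[0,1,0],[0,1,0],[0,1,0]]' --rotation '[[0,0.7,0],[0,0.7,0],[0,0.7,0],[0,0.7,0],[0,0.7,0]]' --grip '[-1,-1,-1,-1,-1]'

```text
time_s: 5.4
position: [0.6257, -0.2636, 0.3242]
tcp_rot: [[-0.179, -0.002, 0.984], [-0.984, 0.002, -0.179], [-0.002, -1.0, -0.002]]
force: [-0.1, -0.0, -0.7]
opening: 0.997
```

>>> arm_command --translation '[[0,1,0],[0,1,0],[0,1,0],[0,1,0]]' --rotation '[[0,0.28,0],[0,0.28,0],[0,0.28,0],[0,0.28,0]]' --grip '[-1,-1,-1,-1]'

```text
time_s: 5.8
position: [0.6261, -0.2647, 0.2449]
tcp_rot: [[-0.449, -0.001, 0.894], [-0.894, 0.001, -0.449], [-0.001, -1.0, -0.001]]
force: [0.4, 0.5, 0.9]
opening: 1.003
```

```bash
python3 - <<'E'
from h import *
np.set_printoptions(precision=3,suppress=True)
c=cap('wrist')
for k,z in dict(mouth=.1,lid_grip=.043,lid=0).items():
    for cf,p in spot('wrist',k)[:3]: print(k,cf,p,onz(c,p,z))
a=ortho(c,.626,-.266,.06,.07); cv2.drawMarker(a,(195,195),(0,0,255),0,8)
s=cap('scene'); b=ortho(s,.563,.036,.1,.07)
cv2.imwrite('pics/w2.png',np.hstack([a,b]))
E
```

```text
mouth 0.69 [211.512 317.31 ] [ 0.51  -0.345  0.1  ]
lid_grip 0.83 [274.176 192.192] [ 0.624 -0.266  0.043]
lid_grip 0.64 [435.176 152.292] [ 0.798 -0.305  0.043]
lid_grip 0.35 [ 54.88  190.302] [ 0.406 -0.155  0.043]
lid 0.83 [277.872 185.388] [ 0.627 -0.269  0.   ]
lid 0.74 [413.896 151.62 ] [ 0.793 -0.306  0.   ]
lid 0.53 [211.792 315.588] [ 0.46  -0.395  0.   ]
```

View pics/w2.png

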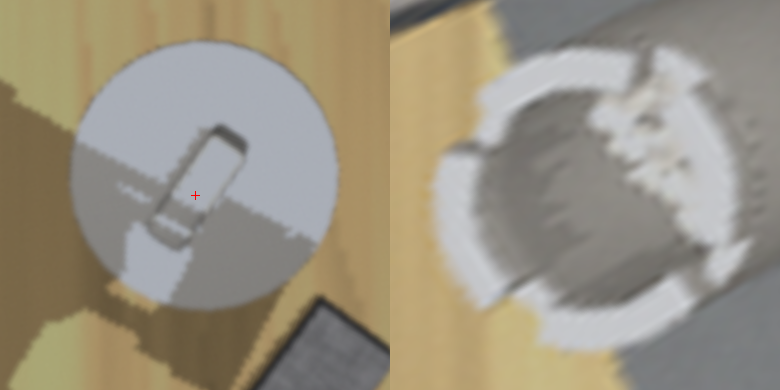

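The left half shows the large white lid. Its bar lies along about 60° with its centre within 2 mm of the TCP, so I only need to turn 3.5° more. In both views the rim notches come out at about 60° (mod 90). I'm descending to grip now.

>>> arm_command --translation '[[0,1,0],[0,1,0],[0,1,0]]' --rotation '[[0,0.058,0],[0,0.058,0],[0,0.058,0]]' --grip '[-1,-1,-1]'

```text
time_s: 6.35
position: [0.6233, -0.2646, 0.1607]
tcp_rot: [[-0.505, -0.008, 0.863], [-0.863, 0.005, -0.505], [-0.0, -1.0, -0.009]]
force: [-0.4, 1.3, 1.1]
opening: 0.997
```

>>> arm_command --translation '[[0,0.5,0],[0,0.9,0],[0,1,0],[0,1,0]]' --rotation '[[0,0,0],[0,0,0],[0,0,0],[0,0,0]]' --grip '[-1,-1,-1,-1]'

```text
time_s: 6.75
position: [0.6263, -0.2664, 0.085]
tcp_rot: [[-0.505, -0.0, 0.863], [-0.863, 0.0, -0.505], [-0.0, -1.0, -0.0]]
force: [-0.3, -0.2, 0.2]
opening: 1.0
```

>>> arm_command --translation '[[0,0.2,0],[0,0.4,0],[0,0.4,0],[0,0.4,0],[0,0.4,0]]' --rotation '[[0,0,0],[0,0,0],[0,0,0],[0,0,0],[0,0,0]]' --grip '[-1,-1,0,1,1]'

```text
time_s: 7.25
position: [0.6263, -0.2663, 0.053]
tcp_rot: [[-0.506, 0.001, 0.863], [-0.863, -0.001, -0.506], [0.0, -1.0, 0.001]]
force: [1.1, 0.6, 0.3]
opening: 0.811
```

>>> arm_command --translation '[[0,0,0],[0,0,0],[0,0,0],[0,0,0],[0,0,0]]' --rotation '[[0,0,0],[0,0,0],[0,0,0],[0,0,0],[0,0,0]]' --grip '[1,1,1,1,1]'

```text
time_s: 7.75
position: [0.626, -0.2661, 0.0526]
tcp_rot: [[-0.506, 0.0, 0.863], [-0.863, -0.0, -0.506], [0.0, -1.0, 0.0]]
force: [0.4, -0.3, 0.0]
opening: 0.352
```

>>> arm_command --translation '[[0,0,0],[0,0,0],[0,0,0],[0,0,0],[0,0,0]]' --rotation '[[0,0,0],[0,0,0],[0,0,0],[0,0,0],[0,0,0]]' --grip '[1,1,1,1,1]'

```text
time_s: 8.25
position: [0.6259, -0.2661, 0.0525]
tcp_rot: [[-0.506, -0.0, 0.863], [-0.863, 0.0, -0.506], [0.0, -1.0, -0.0]]
force: [-0.2, 0.6, -0.2]
opening: 0.182
```

>>> arm_command --translation '[[0,-0.3,0],[0,-0.7,0],[0,-1,0],[0,-1,0]]' --rotation '[[0,0,0],[0,0,0],[0,0,0],[0,0,0]]' --grip '[1,1,1,1]'

```text
time_s: 8.65
position: [0.628, -0.2672, 0.1357]
tcp_rot: [[-0.505, 0.006, 0.863], [-0.863, -0.004, -0.505], [0.0, -1.0, 0.007]]
force: [1.2, -0.8, -2.9]
opening: 0.184
```

>>> arm_command --translation '[[-0.95,-1,-0.86],[-0.95,-1,-0.86],[-0.95,-1,-0.86]]' --rotation '[[0,0,0],[0,0,0],[0,0,0]]' --grip '[1,1,1]'

```text
time_s: 8.95
position: [0.6034, -0.1628, 0.2117]
tcp_rot: [[-0.505, -0.003, 0.863], [-0.863, 0.003, -0.505], [-0.001, -1.0, -0.004]]
force: [1.1, 0.2, -3.4]
opening: 0.181
```

>>> arm_command --translation '[[-0.95,0,-0.86],[-0.95,0,-0.86],[-0.95,0,-0.86]]' --rotation '[[0,0,0],[0,0,0],[0,0,0]]' --grip '[1,1,1]'

```text
time_s: 9.25
position: [0.5793, -0.0584, 0.21]
tcp_rot: [[-0.501, -0.009, 0.865], [-0.865, 0.006, -0.501], [-0.0, -1.0, -0.011]]
force: [-1.3, -0.6, -4.8]
opening: 0.182
```

>>> arm_command --translation '[[-0.95,0,-0.86],[-0.95,0,-0.86],[-0.95,0,-0.86],[-0.95,0,-0.86],[-0.95,0,-0.86]]' --rotation '[[0,0.7,0],[0,0.7,0],[0,0.7,0],[0,0.7,0],[0,0.7,0]]' --grip '[1,1,1,1,1]'

```text
time_s: 9.75
position: [0.5619, 0.0357, 0.2105]
tcp_rot: [[-0.954, -0.004, 0.299], [-0.299, 0.0, -0.954], [0.003, -1.0, -0.001]]
force: [-0.1, -0.1, -4.1]
opening: 0.182
```

>>> arm_command --translation '[[0,0,0],[0,0,0],[0,0,0],[0,0,0],[0,0,0]]' --rotation '[[0,0.7,0],[0,0.7,0],[0,0.7,0],[0,0.7,0],[0,0.7,0]]' --grip '[1,1,1,1,1]'

```text
time_s: 10.25
position: [0.5621, 0.0348, 0.2105]
tcp_rot: [[-0.909, -0.004, -0.418], [0.418, 0.0, -0.909], [0.003, -1.0, 0.001]]
force: [0.1, 0.0, -4.1]
opening: 0.183
```

>>> arm_command --translation '[[0,0,0],[0,0,0],[0,0,0]]' --rotation '[[0,0.1,0],[0,0.1,0],[0,0.1,0]]' --grip '[1,1,1]'

```text
time_s: 10.55
position: [0.5625, 0.0348, 0.2112]
tcp_rot: [[-0.864, -0.002, -0.504], [0.504, 0.0, -0.864], [0.002, -1.0, 0.001]]
force: [-0.7, -0.2, -4.8]
opening: 0.186
```

>>> arm_command --translation '[[0,0.25,0],[0,0.5,0],[0,0.6,0],[0,0.65,0],[0,0.65,0]]' --rotation '[[0,0,0],[0,0,0],[0,0,0],[0,0,0],[0,0,0]]' --grip '[1,1,1,1,1]'

```text
time_s: 11.05
position: [0.5631, 0.0349, 0.1602]
tcp_rot: [[-0.863, -0.001, -0.505], [0.505, 0.0, -0.863], [0.001, -1.0, 0.0]]
force: [-0.1, -0.7, -3.6]
opening: 0.182
```

```bash
python3 - <<'E'
from h import *
s=cap('scene'); t=cap('top')
def crop(im,u,v,r): return cv2.resize(im[int(v-r):int(v+r),int(u-r):int(u+r)],(390,390),interpolation=cv2.INTER_CUBIC)
u=pix(s,[.563,.0355,.13]);v=pix(t,[.563,.0355,.13])
cv2.imwrite('pics/s3.png',np.hstack([crop(s['image'],*u,45),crop(t['image'],*v,45)]))
E
```

```text
(no output)
```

View pics/s3.png

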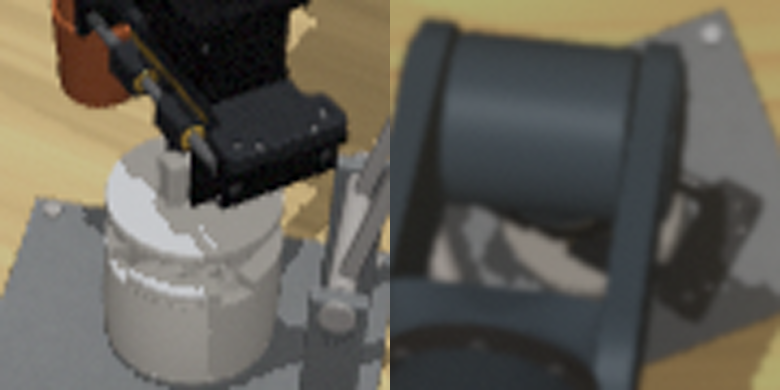

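The lid hovers centred over the jar, with its edges at 105–282 against the jar's 107–280, and it is clear of the clamp. I'm lowering slowly.

>>> arm_command --translation '[[0,0.08,0],[0,0.15,0],[0,0.2,0],[0,0.22,0],[0,0.22,0]]' --rotation '[[0,0,0],[0,0,0],[0,0,0],[0,0,0],[0,0,0]]' --grip '[1,1,1,1,1]'

```text
time_s: 11.65
position: [0.563, 0.035, 0.1426]
tcp_rot: [[-0.863, -0.001, -0.506], [0.506, 0.0, -0.863], [0.001, -1.0, 0.0]]
force: [-0.7, 0.4, -3.7]
opening: 0.181
```

>>> arm_command --translation '[[0,0.02,0],[0,0.04,0],[0,0.04,0]]' --rotation '[[0,0,0],[0,0,0],[0,0,0]]' --grip '[1,1,1]'

```text
time_s: 11.95
position: [0.5632, 0.035, 0.1397]
tcp_rot: [[-0.863, 0.0, -0.506], [0.506, 0.0, -0.863], [-0.0, -1.0, -0.0]]
force: [0.3, 0.0, -5.4]
opening: 0.179
```

>>> arm_command --translation '[[0,0.015,0],[0,0.03,0],[0,0.03,0]]' --rotation '[[0,0,0],[0,0,0],[0,0,0]]' --grip '[1,1,1]'

```text
time_s: 12.25
position: [0.5632, 0.035, 0.1372]
tcp_rot: [[-0.863, 0.0, -0.506], [0.506, 0.0, -0.863], [-0.0, -1.0, -0.0]]
force: [0.5, 0.2, -5.1]
opening: 0.182
```

>>> arm_command --translation '[[0,0,0],[0,0,0],[0,0,0],[0,0,0],[0,0,0]]' --rotation '[[0,0,0],[0,0,0],[0,0,0],[0,0,0],[0,0,0]]' --grip '[0.45,0.45,0.45,0.45,0.45]'

```text
time_s: 12.75
position: [0.5633, 0.0349, 0.1376]
tcp_rot: [[-0.863, 0.0, -0.506], [0.506, -0.0, -0.863], [-0.0, -1.0, -0.0]]
force: [-0.7, -0.8, 0.1]
opening: 0.274
```

>>> arm_command --translation '[[0,0,0],[0,0,0],[0,0,0],[0,0,0],[0,0,0]]' --rotation '[[0,0,0],[0,0,0],[0,0,0],[0,0,0],[0,0,0]]' --grip '[-0.3,-0.3,-0.3,-0.3,-0.3]'

```text
time_s: 13.25
position: [0.5631, 0.035, 0.1373]
tcp_rot: [[-0.863, -0.0, -0.506], [0.506, 0.0, -0.863], [0.0, -1.0, 0.0]]
force: [-0.1, 0.3, -0.0]
opening: 0.608
```

>>> arm_command --translation '[[0,-0.3,0],[0,-0.8,0],[0,-1,0],[0,-1,0]]' --rotation '[[0,0,0],[0,0,0],[0,0,0],[0,0,0]]' --grip '[-0.3,-0.3,-0.3,-0.3]'

```text
time_s: 13.65
position: [0.565, 0.0348, 0.2201]
tcp_rot: [[-0.863, 0.007, -0.505], [0.505, -0.001, -0.863], [-0.006, -1.0, -0.003]]
force: [-0.2, 0.3, 0.0]
opening: 0.651
```

>>> arm_command --translation '[[0.8,-1,0.6],[0.8,-1,0.6],[0.8,-1,0.6]]' --rotation '[[0,0,0],[0,0,0],[0,0,0]]' --grip '[-0.3,-0.3,-0.3]'

```text
time_s: 13.95
position: [0.4812, 0.026, 0.2984]
tcp_rot: [[-0.863, -0.001, -0.506], [0.506, -0.0, -0.863], [0.001, -1.0, 0.0]]
force: [0.8, 0.0, -0.1]
opening: 0.651
```

```bash
python3 - <<'E'
from h import *
np.set_printoptions(precision=3,suppress=True)
s=cap('scene'); t=cap('top'); w=cap('wrist')
H=np.array([.532,.1245,.115]); yaw=np.radians(20); ex=np.array([np.cos(yaw),np.sin(yaw),0]); ey=np.array([-np.sin(yaw),np.cos(yaw),0])
for n,c in [('scene',s),('top',t),('wrist',w)]:
    print(n,[(a,pix(c,H-ey*.215*np.cos(a)+[0,0,.215*np.sin(a)])) for a in (1.75,1.85,2.0)],spot(n,'clamp_handle')[:2],spot(n,'clamp_hinge')[:1])
def crop(im,u,v,r): 
    return cv2.resize(im[int(v-r):int(v+r),int(u-r):int(u+r)],(390,390),interpolation=cv2.INTER_CUBIC)
cv2.imwrite('pics/s4.png',np.hstack([crop(s['image'],320,195,65),crop(t['image'],215,210,60)]))
E
```

```text
scene [(1.75, array([357.109, 155.593])), (1.85, array([366.082, 158.513])), (2.0, array([378.726, 164.16 ]))] [(0.92, array([360.416, 162.12 ]))] [(0.63, array([332.976, 217.98 ]))]
top [(1.75, array([193.876, 214.584])), (1.85, array([185.157, 218.374])), (2.0, array([173.183, 223.887]))] [(0.78, array([189.28 , 215.418])), (0.58, array([258.384, 202.398]))] []
wrist [(1.75, array([-30.086, 387.079])), (1.85, array([-39.369, 406.011])), (2.0, array([-43.04 , 422.044]))] [] [(0.83, array([172.48 , 204.582]))]
```

View pics/s4.png

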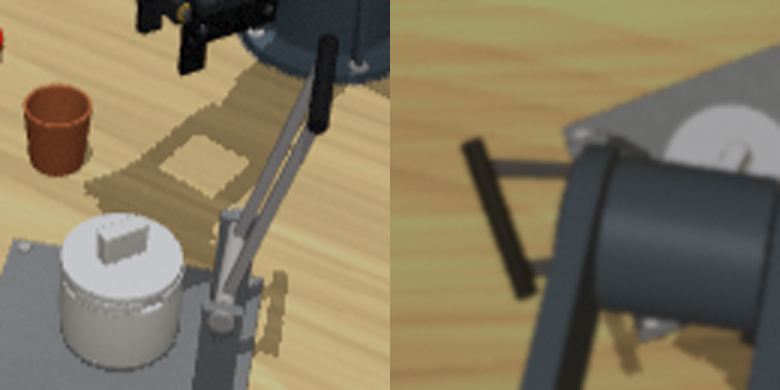

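The lid lies flush on the jar: scene crop (122,250), with its bar up. The handle centre at scene (362.7,158) and top (188.5,217) agrees with a clamp angle of about 1.81, so it is at (0.515,0.172,0.324). Next I go above it.

>>> arm_command --translation '[[0.28,-1,-0.9],[0.28,-1,-0.9],[0.28,-1,-0.9]]' --rotation '[[0,0,0],[0,0,0],[0,0,0]]' --grip '[-0.3,-0.3,-0.3]'

```text
time_s: 14.7
position: [0.5038, 0.1019, 0.381]
tcp_rot: [[-0.864, 0.009, -0.503], [0.503, 0.001, -0.864], [-0.007, -1.0, -0.005]]
force: [0.6, 0.7, -0.7]
opening: 0.65
```

>>> arm_command --translation '[[0.28,-0.5,-0.9],[0.28,-0.5,-0.9],[0.28,-0.5,-0.9],[0.28,-0.5,-0.9],[0.28,-0.5,-0.9]]' --rotation '[[0,-0.7,0],[0,-0.7,0],[0,-0.7,0],[0,-0.7,0],[0,-0.7,0]]' --grip '[-0.3,-0.3,-0.3,-0.3,-0.3]'

```text
time_s: 15.2
position: [0.5177, 0.173, 0.416]
tcp_rot: [[-0.978, -0.002, 0.208], [-0.208, -0.001, -0.978], [0.002, -1.0, 0.0]]
force: [-0.2, -0.6, -0.5]
opening: 0.65
```

>>> arm_command --translation '[[0,0,0],[0,0,0],[0,0,0]]' --rotation '[[0,-0.13,0],[0,-0.13,0],[0,-0.13,0]]' --grip '[-0.3,-0.3,-0.3]'

```text
time_s: 15.5
position: [0.5178, 0.1726, 0.4164]
tcp_rot: [[-0.944, -0.002, 0.33], [-0.33, -0.0, -0.944], [0.002, -1.0, -0.0]]
force: [-0.6, 0.0, 0.1]
opening: 0.653
```

```bash
python3 - <<'E'
from h import *
np.set_printoptions(precision=3,suppress=True)
s=cap('scene'); w=cap('wrist'); print(s['s']['position'],s['s']['joint_positions'],s['s']['tcp_rot'])
P=[.5146,.1724,.324]
print(spot('wrist','clamp_handle')[:2],pix(w,P),spot('wrist','clamp_hinge')[:1])
wi=cv2.resize(w['image'],(520,390)).copy()
cv2.drawMarker(wi,tuple(int(v) for v in pix(w,P)*520/560),(0,0,255),0,10)
si=cv2.resize(s['image'][90:220,290:420],(270,270)); 
pad=np.zeros((390,270,3),np.uint8);pad[:270]=si
cv2.imwrite('pics/w5.png',np.hstack([wi,pad]))
E
```

```text
[0.518 0.173 0.416] [ 6.703 15.028 79.133 -0.012 85.934 77.447] [[-0.944 -0.002  0.33 ]
 [-0.33  -0.    -0.944]
 [ 0.002 -1.    -0.   ]]
[(0.79, array([275.408, 224.91 ]))] [274.055 224.201] [(0.63, array([311.976, 179.004]))]
```

View pics/w5.png

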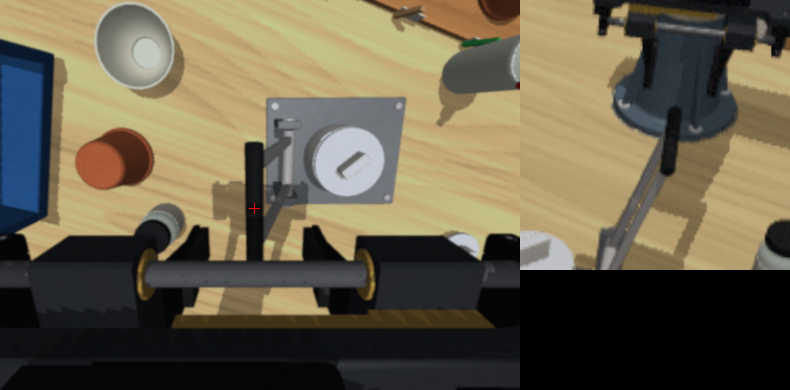

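The wrist view puts the handle within 1–2 px of the prediction, centred between the fingers. I'm descending to grip it.

>>> arm_command --translation '[[0,0.3,0],[0,0.6,0],[0,0.9,0],[0,1,0]]' --rotation '[[0,0,0],[0,0,0],[0,0,0],[0,0,0]]' --grip '[-0.3,-0.3,-0.3,-0.3]'

```text
time_s: 16.1
position: [0.5163, 0.1725, 0.3349]
tcp_rot: [[-0.943, -0.005, 0.332], [-0.332, -0.001, -0.943], [0.005, -1.0, -0.001]]
force: [-0.8, 0.6, -0.6]
opening: 0.649
```

>>> arm_command --translation '[[0,0.11,0],[0,0.11,0],[0,0.11,0],[0,0.11,0],[0,0.11,0]]' --rotation '[[0,0,0],[0,0,0],[0,0,0],[0,0,0],[0,0,0]]' --grip '[-0.3,0.5,1,1,1]'

```text
time_s: 16.6
position: [0.5182, 0.1729, 0.3295]
tcp_rot: [[-0.943, 0.002, 0.333], [-0.333, 0.0, -0.943], [-0.002, -1.0, 0.0]]
force: [0.2, 1.1, -0.6]
opening: 0.373
```

>>> arm_command --translation '[[0,0,0],[0,0,0],[0,0,0]]' --rotation '[[0,0,0],[0,0,0],[0,0,0]]' --grip '[1,1,1]'

```text
time_s: 16.9
position: [0.5178, 0.1731, 0.3289]
tcp_rot: [[-0.943, 0.0, 0.333], [-0.333, 0.001, -0.943], [-0.001, -1.0, -0.0]]
force: [0.3, 0.4, 1.6]
opening: 0.17
```

```bash
python3 - <<'E'
import numpy as np
A=[1.806,1.52,1.22,.93,.64,.36,.13]
for a0,a1 in zip(A,A[1:]):
    k=np.linspace(a0,a1,6)[1:]
    print(a0,a1,[(round(float(-.215*(np.sin(a)-np.sin(a0))/.08),2),round(float(.215*(np.cos(a)-np.cos(a0))/.08),2)) for a in k])
E
```

```text
1.806 1.52 [(-0.03, 0.15), (-0.05, 0.3), (-0.07, 0.46), (-0.07, 0.61), (-0.07, 0.76)]
1.52 1.22 [(0.01, 0.16), (0.04, 0.32), (0.07, 0.48), (0.11, 0.63), (0.16, 0.79)]
1.22 0.93 [(0.06, 0.14), (0.12, 0.29), (0.2, 0.42), (0.28, 0.56), (0.37, 0.68)]
0.93 0.64 [(0.1, 0.12), (0.2, 0.24), (0.31, 0.35), (0.43, 0.45), (0.55, 0.55)]
0.64 0.36 [(0.12, 0.09), (0.25, 0.17), (0.38, 0.24), (0.52, 0.3), (0.66, 0.36)]
0.36 0.13 [(0.12, 0.04), (0.24, 0.08), (0.36, 0.11), (0.48, 0.13), (0.6, 0.15)]
```

>>> arm_command --translation '[[0,0,0],[0,0,0]]' --rotation '[[0,0,0],[0,0,0]]' --grip '[1,1]'

```text
time_s: 17.1
position: [0.5178, 0.1731, 0.3289]
tcp_rot: [[-0.943, 0.0, 0.333], [-0.333, 0.001, -0.943], [-0.001, -1.0, -0.0]]
force: [-1.0, 0.9, 3.0]
opening: 0.175
```

>>> arm_command --translation '[[0,-0.03,0.15],[0,-0.05,0.3],[0,-0.07,0.46],[0,-0.07,0.61],[0,-0.07,0.76]]' --rotation '[[0,0,0],[0,0,0],[0,0,0],[0,0,0],[0,0,0]]' --grip '[1,1,1,1,1]'

```text
time_s: 17.6
position: [0.5385, 0.114, 0.3341]
tcp_rot: [[-0.943, 0.0, 0.332], [-0.332, -0.0, -0.943], [-0.0, -1.0, 0.0]]
force: [0.3, 2.4, 1.4]
opening: 0.176
```

Forces are small, so I continue along the arc.

>>> arm_command --translation '[[0,0.01,0.16],[0,0.04,0.32],[0,0.07,0.48],[0,0.11,0.63],[0,0.16,0.79]]' --rotation '[[0,0,0],[0,0,0],[0,0,0],[0,0,0],[0,0,0]]' --grip '[1,1,1,1,1]'

```text
time_s: 18.1
position: [0.5591, 0.0548, 0.3207]
tcp_rot: [[-0.943, -0.001, 0.333], [-0.333, -0.0, -0.943], [0.001, -1.0, -0.0]]
force: [-0.6, 2.2, 1.9]
opening: 0.179
```

>>> arm_command --translation '[[0,0.06,0.14],[0,0.12,0.29],[0,0.2,0.42],[0,0.28,0.56],[0,0.37,0.68]]' --rotation '[[0,0,0],[0,0,0],[0,0,0],[0,0,0],[0,0,0]]' --grip '[1,1,1,1,1]'

```text
time_s: 18.6
position: [0.5771, 0.0034, 0.291]
tcp_rot: [[-0.943, -0.001, 0.333], [-0.333, -0.001, -0.943], [0.001, -1.0, 0.0]]
force: [-0.8, 0.1, 1.0]
opening: 0.176
```

>>> arm_command --translation '[[0,0.1,0.12],[0,0.2,0.24],[0,0.31,0.35],[0,0.43,0.45],[0,0.55,0.55]]' --rotation '[[0,0,0],[0,0,0],[0,0,0],[0,0,0],[0,0,0]]' --grip '[1,1,1,1,1]'

```text
time_s: 19.1
position: [0.5916, -0.0376, 0.2468]
tcp_rot: [[-0.943, -0.001, 0.333], [-0.333, -0.0, -0.943], [0.001, -1.0, -0.0]]
force: [-3.0, 0.3, -1.0]
opening: 0.17
```

>>> arm_command --translation '[[0,0.12,0.09],[0,0.25,0.17],[0,0.38,0.24],[0,0.52,0.3],[0,0.66,0.36]]' --rotation '[[0,0,0],[0,0,0],[0,0,0],[0,0,0],[0,0,0]]' --grip '[1,1,1,1,1]'

```text
time_s: 19.6
position: [0.6011, -0.0644, 0.1939]
tcp_rot: [[-0.943, -0.001, 0.333], [-0.333, 0.0, -0.943], [0.001, -1.0, -0.0]]
force: [-3.9, -0.2, -0.2]
opening: 0.171
```

>>> arm_command --translation '[[0,0.12,0.04],[0,0.24,0.08],[0,0.36,0.11],[0,0.48,0.13],[0,0.6,0.15]]' --rotation '[[0,0,0],[0,0,0],[0,0,0],[0,0,0],[0,0,0]]' --grip '[1,1,1,1,1]'

```text
time_s: 20.1
position: [0.605, -0.0753, 0.146]
tcp_rot: [[-0.943, -0.001, 0.333], [-0.333, 0.0, -0.943], [0.001, -1.0, -0.001]]
force: [-4.8, 1.2, 0.3]
opening: 0.178
```

>>> arm_command --translation '[[0,0.06,0.01],[0,0.12,0.02],[0,0.17,0.02],[0,0.22,0.02],[0,0.22,0.02]]' --rotation '[[0,0,0],[0,0,0],[0,0,0],[0,0,0],[0,0,0]]' --grip '[1,1,1,1,1]'

```text
time_s: 20.6
position: [0.6054, -0.0765, 0.1286]
tcp_rot: [[-0.943, -0.001, 0.333], [-0.333, 0.001, -0.943], [0.001, -1.0, -0.001]]
force: [-4.4, 2.2, -2.7]
opening: 0.171
```

>>> arm_command --translation '[[0,0.03,0],[0,0.06,0],[0,0.09,0],[0,0.09,0]]' --rotation '[[0,0,0],[0,0,0],[0,0,0],[0,0,0]]' --grip '[1,1,1,1]'

```text
time_s: 21.0
position: [0.6055, -0.0766, 0.1228]
tcp_rot: [[-0.943, -0.001, 0.333], [-0.333, 0.0, -0.943], [0.001, -1.0, -0.001]]
force: [-4.9, 1.8, 1.9]
opening: 0.175
```

```bash
python3 - <<'E'
from h import *
s=cap('scene'); w=cap('wrist')
si=cv2.resize(s['image'][160:290,210:340],(390,390),interpolation=cv2.INTER_CUBIC)
cv2.imwrite('pics/s6.png',np.hstack([si,cv2.resize(w['image'],(400,300)) if 0 else cv2.resize(w['image'][:,70:490],(390,390))]))
E
```

```text
(no output)
```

View pics/s6.png

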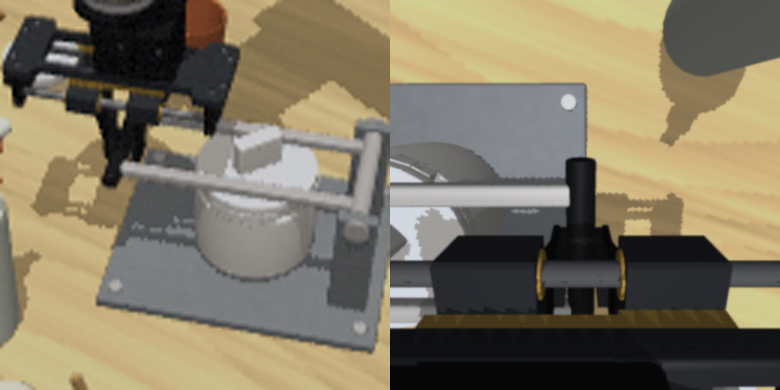

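The fork is held by its handle and is nearly level, with its prongs either side of the bar. I feel down in 1 mm steps.

>>> arm_command --translation '[[0,0.015,0],[0,0.025,0],[0,0.025,0]]' --rotation '[[0,0,0],[0,0,0],[0,0,0]]' --grip '[1,1,1]'

```text
time_s: 21.4
position: [0.6055, -0.0766, 0.1226]
tcp_rot: [[-0.943, -0.0, 0.333], [-0.333, -0.0, -0.943], [0.0, -1.0, -0.0]]
force: [-8.3, 1.3, 11.8]
opening: 0.172
```

>>> arm_command --translation '[[0,0.015,0],[0,0.02,0],[0,0.02,0]]' --rotation '[[0,0,0],[0,0,0],[0,0,0]]' --grip '[1,1,1]'

```text
time_s: 21.7
position: [0.6055, -0.0766, 0.1225]
tcp_rot: [[-0.943, 0.0, 0.333], [-0.333, -0.0, -0.943], [-0.0, -1.0, 0.0]]
force: [-11.0, 2.9, 20.7]
opening: 0.173
```

Contact is at TCP z 0.1225, within 3 mm of level (an undropped lid would stop 26 mm higher). I relieve the press, open and withdraw upward.

>>> arm_command --translation '[[0,-0.035,0],[0,-0.035,0],[0,-0.035,0],[0,-0.035,0],[0,-0.035,0]]' --rotation '[[0,0,0],[0,0,0],[0,0,0],[0,0,0],[0,0,0]]' --grip '[1,1,0.4,0.2,0.2]'

```text
time_s: 22.2
position: [0.6084, -0.0779, 0.1224]
tcp_rot: [[-0.943, 0.006, 0.333], [-0.333, -0.002, -0.943], [-0.005, -1.0, 0.004]]
force: [-0.3, -0.1, 0.1]
opening: 0.351
```

>>> arm_command --translation '[[0,0,0],[0,0,0],[0,0,0]]' --rotation '[[0,0,0],[0,0,0],[0,0,0]]' --grip '[0.2,0.2,0.2]'

```text
time_s: 22.5
position: [0.6062, -0.0771, 0.1214]
tcp_rot: [[-0.943, 0.001, 0.333], [-0.333, -0.0, -0.943], [-0.001, -1.0, 0.0]]
force: [-0.2, 1.1, 0.6]
opening: 0.395
```

>>> arm_command --translation '[[0,-0.2,0],[0,-0.5,0],[0,-0.9,0],[0,-1,0]]' --rotation '[[0,0,0],[0,0,0],[0,0,0],[0,0,0]]' --grip '[0.2,0.2,0.2,0.2]'

```text
time_s: 22.9
position: [0.6081, -0.0776, 0.2047]
tcp_rot: [[-0.943, 0.007, 0.333], [-0.333, -0.002, -0.943], [-0.006, -1.0, 0.004]]
force: [0.8, -0.4, 0.2]
opening: 0.398
```

>>> arm_command --translation '[[0,-1,0],[0,-1,0],[0,-1,0],[0,-1,0]]' --rotation '[[0,0,0],[0,0,0],[0,0,0],[0,0,0]]' --grip '[0.2,0.2,0.2,0.2]'

```text
time_s: 23.3
position: [0.6057, -0.0769, 0.2813]
tcp_rot: [[-0.943, 0.001, 0.333], [-0.333, -0.0, -0.943], [-0.0, -1.0, 0.0]]
force: [0.0, -0.0, 0.2]
opening: 0.404
```

```bash
python3 - <<'E'
from h import *
np.set_printoptions(precision=3,suppress=True)
s=cap('scene'); t=cap('top')
H=np.array([.5313,.1246,.115]); ey=np.array([-.333,.943,0])
for a in (0,.06,.12):print(a,pix(s,H-ey*.215*np.cos(a)+[0,0,.215*np.sin(a)]))
print(spot('scene','clamp_handle')[:2],bot.read_state()['force'])
si=cv2.resize(s['image'][160:290,210:340],(390,390),interpolation=cv2.INTER_CUBIC)
cv2.imwrite('pics/s7.png',np.hstack([si,cv2.resize(s['image'],(400,300))[:, :].copy() if 0 else cv2.resize(s['image'][80:360,90:370],(390,390))]))
E
```

```text
0 [251.536 206.215]
0.06 [251.551 202.711]
0.12 [251.851 199.211]
[(0.66, array([249.984, 208.908]))] [-0.003  0.243  0.224]
```

View pics/s7.png

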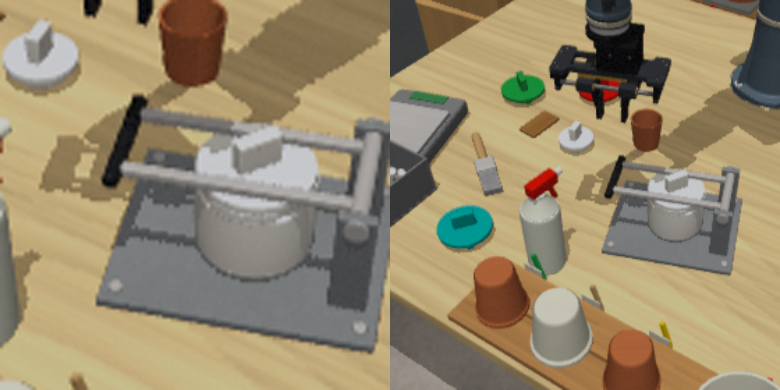

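The clamp lies level on the flush lid. Its handle shows at scene (250,209), against (251.5,206) predicted for angle 0 and (252,199) for 0.12. The robot is clear and the bystanders are where they were, so I'm handing in.

```bash
python3 -c "
from rig import bot
print(bot.hand_in())"
```

```text
the job is handed in; nothing more can be done
None
```

The jar is closed and the job is handed in, at about 23 s of the 72 s allowed. I put the large white lid on the jar with its lugs lined up to the notches seen in the images. It went straight in, so no searching turn was needed. I then gripped the clamp's handle, guided it along its arc until it touched the lid, let go and backed off upward.

**Last checks:**
- **Lid seated:** it went down to about 16 mm below the rim with no upward push from the rim on the gripper, and it looks flush in the picture.
- **Clamp down:** it met the lid at 0.1225 m tool height, about 3 mm above the computed level. An undropped lid would have stopped it about 26 mm higher. In the last picture the handle was within 3 px of the angle-0 prediction.
- **Forces:** the highest reading was about 24 N, when I pressed lightly to confirm contact. After letting go it was near zero.
- **Other things on the bench:** the small lid and the other bystanders in the last picture were where they started. I did not view the ones outside that picture again, but the arm did not go near them after the start.

No checks failed. The 3 mm clamp-height difference, the 3 px handle offset and a slightly low jaw reading on the handle (about 15 mm for a 16 mm bar) were the only disagreements, all small.

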